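# Erect a folding produce crate and hold its lid at 45 degrees

## Robot

A 7-joint arm with a two-finger parallel gripper is mounted at the origin on a cart in front of the work surface, level with it; the furniture and walls round the work are solid. World frame = base frame: x ahead of the robot, y to its left, z up, the work surface at z = 0. Lengths are in m, angles in rad, forces in N, time in s.
With the tool pointing down it reaches from about 0.4 to 0.85 m from the base axis. Payload 10.4 kg.
Tool frame: the origin (TCP) lies on the centre line of the jaws, within the pads' length; the fingertips stand 22 mm ahead of it and the grasp point (between the pads) lies 3 mm ahead of it; z points along the fingers, y is the line along which they close (so a half turn about z gives the same grasp; the last joint's range is limited). The gripper opens to 87 mm and grips with 3 to 60 N. Pads are 19 mm wide; open, the fingers measure 117 mm over their backs; the gripper's body (75 mm by 190 mm) begins 51 mm behind the grasp point.
Start: joints at [1.137, 0.332, -0.065, 1.46, 0.022, 1.35, -0.088], TCP at [0.25, -0.573, 0.245] pointing down, gripper open.
Joint ranges: [-2.6, 2.6], [-0.5, 2.12], [-1.47, 1.34], [0.16, 2.42], [-1.27, 4.41], [0.06, 2.06], [-2.6, 2.6]. Speed limits (rad/s): [2.22, 2.22, 2.79, 2.79, 3.14, 3.14, 3.14].

## Interface

Orientations are given as a unit quaternion [x, y, z, w].
In Python, from bench import r gives the robot as it stands.
- The arm moves only by the tool advance, called after "Request:" as name(argument=value, ...), one argument or row to a line, values as JSON. Schema: {"type":"object","properties":{"steps":{"type":"array","items":{"type":"array","items":{"type":"array","items":{"type":"number"},"minItems":5,"maxItems":5},"minItems":1,"maxItems":12},"minItems":1,"maxItems":1},"force":{"type":"number"},"only":{"type":"string"},"quiet":{"type":"boolean"},"lines":{"type":"string"}},"required":["steps"],"additionalProperties":false}. steps is a list that holds a single list of rows (three levels of brackets), with 1 to 12 rows, each of 5 numbers: dx, dy, dz in m, then a turn about the tool's z in rad, then the finger opening in m; each row is the pose to reach, as a shift and turn from the pose commanded when the call began, along the tool's axes at that moment; what a row does not reach only later rows make up. A row lasts 1/10 s, in which the tool goes at most 0.05 m and 0.15 rad, less where a joint would pass 70% of its speed; a pose out of reach is approached as far as the arm can. The fingers move at their own pace and stop on an object; force is the grip in N (left out, the last holds). Time passes only in rows, so rows that do not move let the fingers close. The tool returns the time, the measured TCP pose, the force, the opening and the grip force at its end. only (a regular expression) keeps the lines of the reply that match it, lines (a string "A,B") keeps lines A to B, and quiet returns only ok. Input that does not fit is refused with a message, and nothing moves.
- r.read_state(): the state, without advancing time (a new reading comes with each control period).
- r.camera(name): name is "scene" or "top" or "wrist"; returns a dict with "img" (384x512x3 uint8, red, green, blue), "fx", "fy", "cx", "cy" (pixels), "pose" (4x4, takes a point from camera to world coordinates). Camera axes: x right, y down, z forward; pixel columns grow to the right and rows downward; lengths in m; the calibration is good to about 2 mm. A picture is of the moment at which its call begins. There is no depth.
- r.close_job(): hands the job in; it is judged then, once.
The state is a dict: "time": time; "joint_positions": joint angles; "joint_vel": joint speeds; "joint_torque": joint torques, N m; "ee_pos": TCP position; "eef_rot": TCP orientation; "ft_force": force on the tool from outside, world axes, zero at the start; "torque": the same for the moment, N m; "width": finger opening in m; "grip_force": force on a finger pad.
Only numpy, scipy, OpenCV 4.12 (cv2) and the standard library are available. Lean on these libraries where they do the work, as an engineer would, in place of code of your own. Each camera call takes 0.05 s, during which the arm holds its last target. There are 200 camera calls.

## Task

Get the blue folding crate ready for loading carrots: first swing both orange end panels fully upright while the lid is still shut, then lift the lid, which has a yellow pull tab, and hold it open at 45 degrees, halfway between shut and straight up, with the end panels still upright. The lid drops shut if let go, so finish still holding it with the fingers at that angle, standing still; leave the two loose carrots and the roll of tape beside the crate where they are.

Things in the scene. Friction and masses are not known exactly. Their poses are not given: they have to be found in the camera images.
- crate: Blue plastic folding crate fixed to the table, 180 mm deep (its x), 200 mm wide (its y), 96 mm high under the lid. Origin: centre of its underside, on the table; x points from its front to its back (roughly away from the robot), y to its left, z up. Front and back walls always stand; the left (+y) and right (-y) ends are closed by hinged orange panels.
- left_panel (a joint): Angle of the left orange end panel (rad): 0 flat outward on the table, pi/2 upright at its stop; starts at 0.75 to 1.0. Stiff hinge (friction 0.12 N m): stays where left; about 1.5 N at the free edge moves it. 176 mm along crate x, 90 mm from hinge to free edge, 5 mm thick, 8 mm bead on the edge. The shut lid leaves no room for a finger inside: push the edge from outside, along its arc.
- right_panel (a joint): Angle of the right orange end panel (rad), the mirror image of the left one: 0 flat outward, pi/2 upright at its stop; starts half raised (0.75 to 1.0); same sizes and stiffness.
- left_panel_hinge (a point): Middle of the left panel's hinge line, fixed on the crate: 100 mm to the left (crate +y) of the crate's origin, 5 mm above the table; the hinge line runs along the crate's x. Axes as the crate's.
- right_panel_hinge (a point): Middle of the right panel's hinge line: 100 mm to the right (crate -y) of the crate's origin, 5 mm above the table.
- left_panel_edge (a point): Middle of the left panel's free edge, 90 mm from its hinge line; it moves with the panel.
- right_panel_edge (a point): Middle of the right panel's free edge, 90 mm from its hinge line; it moves with the panel.
- lid (a joint): Angle of the lid (rad): 0 shut (level), pi/4 = 45 degrees, pi/2 straight up; limit 1.9. It is hinged along the top of the back wall, its front edge rises as it opens, and it falls shut when let go. Blue plate 186 mm deep, 194 mm wide, 5 mm thick, 0.17 to 0.35 kg, hinge almost frictionless.
- lid_hinge (a point): Middle of the lid's hinge line, fixed on the crate: 90 mm behind (crate +x) the crate's origin and 96 mm above the table; the line runs along the crate's y.
- lid_tab (a point): Grip point in the yellow pull tab on the lid near its front edge; moves with the lid. The tab is 36 mm wide (crate y), 14 mm thick, with a round top 12 mm above this point. With the lid shut this point is 168 mm in front of the hinge line and 33 mm above it, 28 mm above the lid's upper face. Gripped on its two 36 mm apart side faces, it can pivot between the finger pads as the lid turns.
- front_carrot: Loose orange carrot, 163x74x46 mm, lying on the table in front of the crate (robot side). Origin: under its middle. Leave it alone.
- side_carrot: Loose orange carrot, 78x150x45 mm, lying on the table to the right of the crate. Origin: under its middle. Leave it alone.
- tape_roll: Loose roll of beige masking tape, 100x98x25 mm, lying flat behind the crate's left half. Origin: centre of its underside. Leave it alone.

How it is judged:
On the way:
1. both end panels are upright (at least 83 degrees) while the lid is still shut (below 10 degrees) (value of joint each of left_panel, right_panel above 1.45 rad and value of joint lid below 0.17 rad), for 0.2 s.
At the end, for the whole second after the job is handed in: The robot's fingers hold the lid still at 45 degrees open (within 7 degrees), with the fingers touching it, and both end panels are upright (at least 83 degrees) (value of joint lid between 0.665 and 0.905 rad and velocity of joint lid between -0.1 and 0.1 rad/s and contact force between the fingers and lid above 0.4 N and value of joint each of left_panel, right_panel above 1.45 rad); the arm keeps its last pose, push and grip.
It fails at once if a carrot or the roll of tape is moved by more than 30 mm (distance of any of front_carrot, side_carrot, tape_roll from where it was at the start of the episode above 0.03 m).
It also fails if it takes over 62 s, if anything falls off the work surface, if the arm or the gripper's body presses on something with over 40 N, if the wrist force passes 120 N, or if a joint passes its speed limit or range.

## Working session

There is one attempt and no reset: what is moved stays moved. The work goes in short steps, Python scripts to look and compute and a tool call to move; the robot and the scene stay as the last step left them, time stands still between calls to the robot, and variables do not carry over. Pictures are saved under pics/ and viewed, at most 10 in all, crops included, and the job is handed in when it is done.

```bash
ls; mkdir -p pics; python3 - <<'E'
from bench import r
import cv2,numpy as np,json
for n in ["scene","top"]:
    c=r.camera(n); cv2.imwrite(f"pics/{n}0.png",c["img"][:,:,::-1])
    print(n,c["fx"],c["fy"],c["cx"],c["cy"],np.round(c["pose"],3).tolist())
s=r.read_state();print(s)
a=cv2.imread("pics/scene0.png");b=cv2.imread("pics/top0.png")
E
```

```text
bench.py
pics
scene 407.23705184611526 407.23705184611526 260.9886200496433 192.78702106010587 [[-0.745, -0.41, 0.526, -0.025], [-0.667, 0.476, -0.573, 0.559], [-0.015, -0.778, -0.628, 0.788], [0.0, 0.0, 0.0, 1.0]]
top 476.8805948056281 476.8805948056281 241.76530552250006 191.26228877234516 [[0.0, -0.991, 0.13, 0.404], [-1.0, 0.001, 0.008, -0.049], [-0.008, -0.13, -0.991, 1.328], [0.0, 0.0, 0.0, 1.0]]
{'time': 0.1, 'joint_positions': array([ 1.13738354,  0.3328097 , -0.06471338,  1.46088192,  0.02158493,
        1.34990521, -0.08848773]), 'joint_vel': array([-0.00035182, -0.00307016, -0.00035324, -0.00348297,  0.00084622,
        0.00107099, -0.00062943]), 'joint_torque': array([ 1.64858458e-03, -6.24547577e+01,  2.49470113e-02, -3.90716171e+01,
       -6.14047539e-02,  3.65363248e-02,  1.69072530e-05]), 'ee_pos': array([ 0.24947259, -0.57268898,  0.24382113]), 'eef_rot': array([ 9.78973750e-01,  2.03985217e-01, -1.53716611e-04, -6.36395424e-04]), 'ft_force': array([-0.26210155,  0.68702038,  0.73288122]), 'torque': array([-0.06880179,  0.04217007, -0.02334704]), 'grip_force': 0.0, 'width': 0.08730567808832485}
```

View pics/scene0.png

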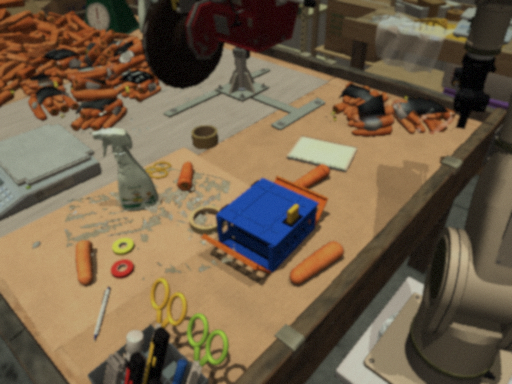

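View pics/top0.png

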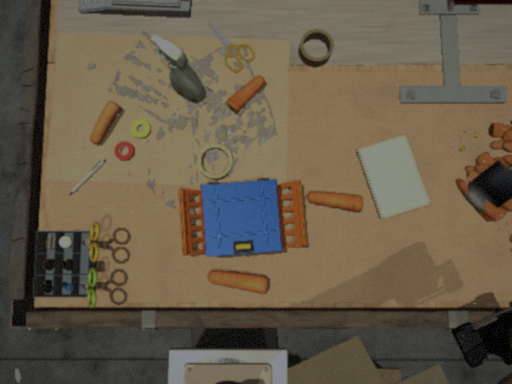

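The top view shows the blue lid spanning about (201–283, 179–257) with the yellow tab at (243,246). The orange panels are at x≈180–203 (left) and 282–306 (right), the carrots at (238,281) and (335,201), and the tape at (214,161). The scene view shows the tab at (293,213).

```bash
cat > h.py <<'E'
import numpy as np,cv2
from scipy.spatial.transform import Rotation as R
def ray(c,u,v):
    d=np.array([(u-c["cx"])/c["fx"],(v-c["cy"])/c["fy"],1.]);P=np.array(c["pose"])
    return P[:3,3],P[:3,:3]@d/np.linalg.norm(d)
def plane(c,u,v,z):
    o,d=ray(c,u,v);return o+d*(z-o[2])/d[2]
def tri(rays):
    A=sum(np.eye(3)-np.outer(d,d) for o,d in rays);b=sum((np.eye(3)-np.outer(d,d))@o for o,d in rays)
    p=np.linalg.solve(A,b);return p,[float(np.linalg.norm(np.cross(p-o,d))) for o,d in rays]
def proj(c,p):
    P=np.array(c["pose"]);q=P[:3,:3].T@(np.asarray(p)-P[:3,3]);return np.array([c["fx"]*q[0]/q[2]+c["cx"],c["fy"]*q[1]/q[2]+c["cy"]])
def mask(img,lo,hi,box):
    h=cv2.cvtColor(img,cv2.COLOR_RGB2HSV);m=cv2.inRange(h,lo,hi);z=np.zeros_like(m);x0,y0,x1,y1=box;z[y0:y1,x0:x1]=m[y0:y1,x0:x1];return z
def cont(m):return max(cv2.findContours(m,cv2.RETR_EXTERNAL,cv2.CHAIN_APPROX_NONE)[0],key=cv2.contourArea)
def cen(m):
    M=cv2.moments(m,True);return M["m10"]/M["m00"],M["m01"]/M["m00"],M["m00"]
YEL=((20,120,90),(35,255,255));BLU=((100,120,40),(125,255,255));ORA=((3,140,70),(17,255,255))
E
python3 - <<'E'
from bench import r
from h import *
s=r.camera("scene");t=r.camera("top")
ys=cen(mask(s["img"],*YEL,(270,190,320,240)));yt=cen(mask(t["img"],*YEL,(225,235,262,256)))
print(ys,yt,tri([ray(s,*ys[:2]),ray(t,*yt[:2])]))
mt=mask(t["img"],*BLU,(190,170,295,265));rt=cv2.minAreaRect(cont(mt));print(rt)
for q in cv2.boxPoints(rt): print(q,plane(t,*q,.101).round(4))
my=cv2.minAreaRect(cont(mask(t["img"],*YEL,(225,235,262,256))));print("tab",my)
for nm,b in(("L",(172,175,206,265)),("R",(281,172,312,255))):
    m=mask(t["img"],*ORA,b);rr=cv2.minAreaRect(cont(m));print(nm,rr,cv2.boxPoints(rr).round(1).tolist())
v=np.hstack([cv2.resize(t["img"][165:290,165:315],None,fx=2.6,fy=2.6),cv2.resize(s["img"][165:290,195:345],None,fx=2.6,fy=2.6)])[:,:,::-1]
cv2.imwrite("pics/c1.png",v)
E
```

```text
(292.0422535211268, 210.74647887323943, 71.0) (242.73076923076923, 246.17948717948718, 78.0) (array([ 0.42366859, -0.04189103,  0.12752998]), [0.00057534222760651, 0.0005753422276064991])
((241.11764526367188, 217.52940368652344), (71.48114013671875, 75.46936798095703), 85.60128784179688)
[200.75293 184.78822] [0.5822 0.0671 0.101 ]
[276.      178.99998] [ 0.5973 -0.1286  0.101 ]
[281.48236 250.27058] [ 0.4133 -0.141   0.101 ]
[206.23529 256.05884] [0.3986 0.051  0.101 ]
tab ((242.97242736816406, 246.1689910888672), (5.314911365509033, 14.200778007507324), 85.2363510131836)
L ((191.18661499023438, 221.6943817138672), (66.83627319335938, 22.669233322143555), 86.26860046386719) [[177.6999969482422, 189.10000610351562], [200.3000030517578, 187.60000610351562], [204.6999969482422, 254.3000030517578], [182.10000610351562, 255.8000030517578]]
R ((291.98126220703125, 213.78424072265625), (66.27165222167969, 24.862699508666992), 85.03025817871094) [[276.70001220703125, 181.8000030517578], [301.5, 179.6999969482422], [307.20001220703125, 245.6999969482422], [282.5, 247.89999389648438]]
```

View pics/c1.png

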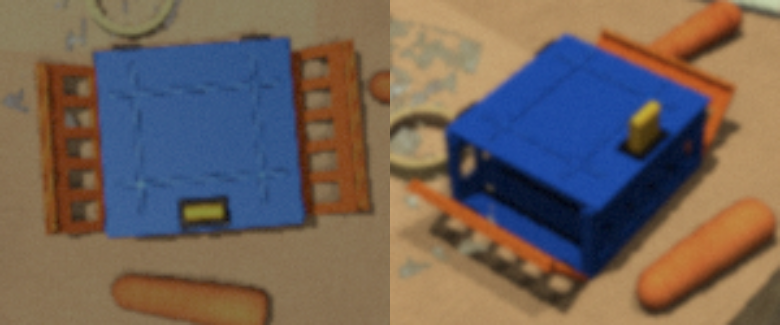

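```bash
cat >> h.py <<'E'
C=np.array([.501,-.0375]);YAW=.08
def go(r,cx,cy,z):
    s=r.read_state();c,n=np.cos(YAW),np.sin(YAW);w=np.array([C[0]+c*cx-n*cy,C[1]+n*cx+c*cy,z])
    Q=R.from_quat(s["eef_rot"]);d=Q.inv().apply(w-s["ee_pos"]);ty=Q.as_matrix()[:,1]
    print("delta",d.round(4),"turn",round(float(np.arctan2(ty[1],ty[0])-(YAW-np.pi/2)),3),"world",w.round(3))
def where(s):
    d=s["ee_pos"][:2]-C;c,n=np.cos(YAW),np.sin(YAW);return np.round([c*d[0]+n*d[1],-n*d[0]+c*d[1],s["ee_pos"][2]],4)
E
python3 - <<'E'
from bench import r
from h import *
t=r.camera("top")
for th in(.7,.8,.9,1.,1.1):
  for sg,n in((1,"L"),(-1,"R")):
    c,q=np.cos(YAW),np.sin(YAW);y=sg*(.1+.09*np.cos(th));print(n,th,proj(t,[C[0]-q*y,C[1]+c*y,.005+.09*np.sin(th)]).round(1),end=" ")
  print()
m=mask(t["img"],*ORA,(300,180,375,220));
k=max(cv2.findContours(mask(t["img"],*ORA,(308,180,375,220)),0,1)[0],key=cv2.contourArea)
x,y,w,h=cv2.boundingRect(k);print("carrot",plane(t,x,y+h/2,.022),plane(t,x+w,y+h/2,.022))
go(r,.01,-.205,.2); go(r,.01,-.205,.08)
E
```

```text
L 0.7 [177.7 222.2] R 0.7 [304.4 212. ] 
L 0.8 [179.7 221.8] R 0.8 [302.4 212. ] 
L 0.9 [181.9 221.5] R 0.9 [300.1 212. ] 
L 1.0 [184.4 221.1] R 1.0 [297.6 212. ] 
L 1.1 [187.2 220.8] R 1.1 [294.8 212.1] 
carrot [ 0.54426875 -0.22113047  0.022     ] [ 0.5441907  -0.37209716  0.022     ]
delta [ 0.3872 -0.1933  0.0443] turn 0.331 world [ 0.527 -0.241  0.2  ]
delta [ 0.3872 -0.1932  0.1643] turn 0.331 world [ 0.527 -0.241  0.08 ]
```

Request:
advance(
  steps=[
    [[0.04,-0.02,0,0.1,0],[0.08,-0.04,0,0.2,0],[0.12,-0.06,0.01,0.331,0],[0.16,-0.08,0.02,0.331,0],[0.2,-0.1,0.02,0.331,0],[0.24,-0.12,0.03,0.331,0],[0.28,-0.14,0.04,0.331,0],[0.32,-0.16,0.04,0.331,0],[0.36,-0.18,0.044,0.331,0],[0.387,-0.193,0.044,0.331,0],[0.387,-0.193,0.044,0.331,0],[0.387,-0.193,0.044,0.331,0]],
  ],
  force=20,
)

```text
time: 1.45
ee_pos: [0.5274, -0.2413, 0.2004]
eef_rot: [0.999, 0.041, -0.0, 0.0]
ft_force: [-0.8, -0.4, 0.1]
width: 0.0026
grip_force: 0.0
```

```bash
python3 - <<'E'
from bench import r
from h import *
go(r,.005,-.205,.08); s=r.read_state();print(s["ft_force"],s["joint_positions"].round(2))
E
```

```text
delta [-0.005  -0.0002  0.1204] turn 0.001 world [ 0.522 -0.241  0.08 ]
[-0.75191631 -0.44717121  0.10127676] [ 0.59  0.28 -0.29  1.63  0.08  1.24 -1.2 ]
```

Request:
advance(
  steps=[
    [[-0.005,0,0.04,0,0],[-0.005,0,0.08,0,0],[-0.005,0,0.12,0,0],[-0.005,0,0.12,0,0],[-0.005,-0.01,0.12,0,0],[-0.005,-0.02,0.12,0,0],[-0.005,-0.03,0.12,0,0],[-0.005,-0.04,0.12,0,0],[-0.005,-0.05,0.12,0,0],[-0.005,-0.06,0.12,0,0],[-0.005,-0.07,0.12,0,0],[-0.005,-0.075,0.12,0,0]],
  ],
)

```text
time: 2.65
ee_pos: [0.5172, -0.166, 0.082]
eef_rot: [0.999, 0.04, 0.001, 0.0]
ft_force: [0.6, -1.2, 1.6]
width: 0.0004
grip_force: 1.2
```

```bash
python3 - <<'E'
from bench import r
from h import *
s=r.read_state();print(where(s),s["ft_force"])
c=r.camera("top");cv2.imwrite("pics/t2.png",cv2.resize(c["img"][165:290,165:315],None,fx=4,fy=4)[:,:,::-1])
E
```

```text
[ 0.0059 -0.1294  0.082 ] [ 0.59743019 -1.21979963  1.64494387]
```

View pics/t2.png

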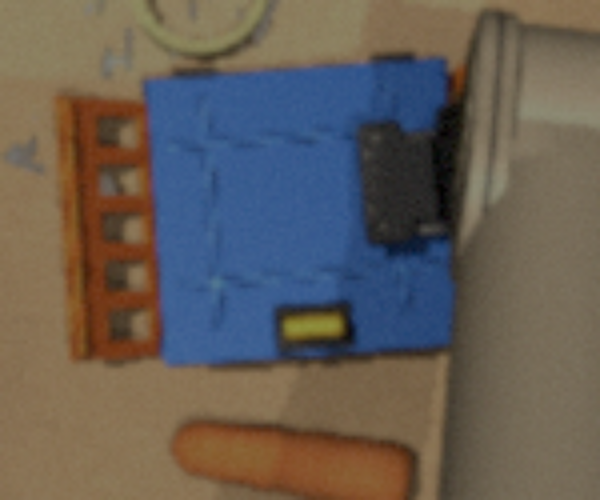

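The picture shows the right panel mostly hidden under the hand at (400,180), and the left panel untouched at (110,220). The contact force is small, so I'll push on to the stop.

Request:
advance(
  steps=[
    [[0,-0.004,0,0,0],[0,-0.008,0,0,0],[0,-0.01,0,0,0],[0,-0.012,0,0,0],[0,-0.012,0,0,0]],
  ],
)

```text
time: 3.2
ee_pos: [0.5152, -0.1549, 0.0804]
eef_rot: [0.999, 0.04, -0.0, -0.0]
ft_force: [0.2, 0.5, 0.7]
width: 0.0003
grip_force: 0.1
```

```bash
python3 - <<'E'
from bench import r
from h import *
s=r.read_state();print(where(s),s["ft_force"])
E
```

```text
[ 0.0048 -0.1181  0.0804] [0.17222974 0.49272382 0.70163243]
```

Request:
advance(
  steps=[
    [[0,-0.002,0,0,0],[0,-0.004,0,0,0],[0,-0.004,0,0,0]],
  ],
)

```text
time: 3.5
ee_pos: [0.515, -0.1519, 0.0805]
eef_rot: [0.999, 0.04, 0.0, 0.0]
ft_force: [1.1, -4.1, 0.2]
width: 0.0006
grip_force: 2.1
```

Request:
advance(
  steps=[
    [[0,-0.002,0,0,0],[0,-0.004,0,0,0],[0,-0.004,0,0,0]],
  ],
)

```text
time: 3.8
ee_pos: [0.5149, -0.1514, 0.0807]
eef_rot: [0.999, 0.038, 0.001, 0.002]
ft_force: [3.6, -15.7, -3.3]
width: 0.0004
grip_force: 7.7
```

```bash
python3 - <<'E'
from bench import r
from h import *
s=r.read_state();print(where(s),s["ft_force"])
c=r.camera("scene");cv2.imwrite("pics/s3.png",cv2.resize(c["img"][150:290,190:350],None,fx=4,fy=4)[:,:,::-1])
E
```

```text
[ 0.0047 -0.1147  0.0807] [  3.58224367 -15.71153067  -3.31582423]
```

View pics/s3.png

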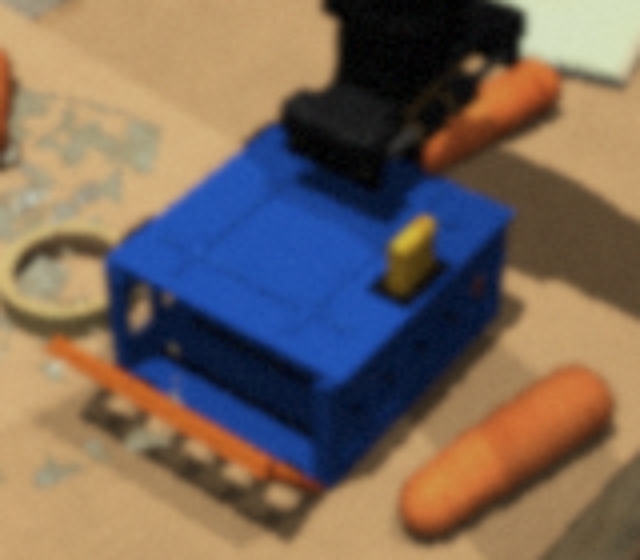

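The right panel is no longer visible beside the lid and the push met a hard stop at 15.7 N, so it is upright. I'll back off, rise, and cross to the left side.

Request:
advance(
  steps=[
    [[0,0.03,0,0,0],[0,0.05,-0.02,0,0],[0,0.05,-0.07,0,0],[0,0.05,-0.12,0,0],[0,0.02,-0.13,0,0],[0,-0.03,-0.13,0,0],[0,-0.08,-0.13,0,0],[0,-0.13,-0.13,0,0],[0,-0.18,-0.13,0,0],[0,-0.23,-0.13,0,0],[0,-0.28,-0.13,0,0],[0,-0.32,-0.13,0,0]],
  ],
)

```text
time: 5.05
ee_pos: [0.4879, 0.1752, 0.2106]
eef_rot: [0.999, 0.041, -0.0, -0.0]
ft_force: [0.8, -0.3, 0.0]
width: 0.0004
grip_force: 0.0
```

Request:
advance(
  steps=[
    [[0,0,0,0,0],[0,0,0,0,0]],
  ],
)

```text
time: 5.25
ee_pos: [0.4886, 0.1728, 0.2102]
eef_rot: [0.999, 0.041, -0.0, -0.0]
ft_force: [-0.4, -0.7, -1.0]
width: 0.0001
grip_force: 0.0
```

```bash
python3 - <<'E'
from bench import r
from h import *
t=r.camera("top");m=mask(t["img"],*ORA,(281,172,306,255));print(where(r.read_state()),m.sum()/255,np.argwhere(m)[:,1].min() if m.any() else 0, np.argwhere(m)[:,1].max() if m.any() else 0)
go(r,.005,.205,.08)
E
```

```text
[0.0048 0.2091 0.2102] 37.0 281 283
delta [0.0003 0.0041 0.1302] turn -0.0 world [0.49  0.167 0.08 ]
```

Request:
advance(
  steps=[
    [[0,0,0.045,0,0],[0,0,0.09,0,0],[0,0,0.13,0,0],[0,0.004,0.13,0,0],[0,0.014,0.13,0,0],[0,0.024,0.13,0,0],[0,0.034,0.13,0,0],[0,0.044,0.13,0,0],[0,0.054,0.13,0,0],[0,0.064,0.13,0,0],[0,0.074,0.13,0,0],[0,0.08,0.13,0,0]],
  ],
)

```text
time: 6.5
ee_pos: [0.4964, 0.0908, 0.0815]
eef_rot: [0.999, 0.039, 0.001, 0.0]
ft_force: [0.4, 2.0, 1.5]
width: 0.0005
grip_force: 1.1
```

Request:
advance(
  steps=[
    [[0,0.004,0,0,0],[0,0.008,0,0,0],[0,0.01,0,0,0],[0,0.012,0,0,0],[0,0.012,0,0,0]],
  ],
)

```text
time: 7.0
ee_pos: [0.4964, 0.0798, 0.0804]
eef_rot: [0.999, 0.04, -0.0, 0.0]
ft_force: [-0.1, 0.2, -0.2]
width: 0.0001
grip_force: 0.1
```

```bash
python3 - <<'E'
from bench import r
from h import *
s=r.read_state();print(where(s),s["ft_force"])
E
```

```text
[0.0048 0.1173 0.0804] [-0.09414872  0.16608737 -0.18244698]
```

Request:
advance(
  steps=[
    [[0,0.002,0,0,0],[0,0.004,0,0,0],[0,0.004,0,0,0]],
  ],
)

```text
time: 7.3
ee_pos: [0.4966, 0.0785, 0.0805]
eef_rot: [0.999, 0.041, -0.0, -0.001]
ft_force: [-0.9, 9.0, -0.5]
width: 0.0005
grip_force: 4.7
```

Request:
advance(
  steps=[
    [[0,0.002,0,0,0],[0,0.004,0,0,0],[0,0.004,0,0,0]],
  ],
)

```text
time: 7.6
ee_pos: [0.4965, 0.0781, 0.0805]
eef_rot: [0.999, 0.042, 0.0, -0.003]
ft_force: [-1.4, 22.2, -2.5]
width: 0.0007
grip_force: 10.6
```

```bash
python3 - <<'E'
from bench import r
from h import *
s=r.read_state();print(where(s),s["ft_force"])
E
```

```text
[0.0048 0.1156 0.0805] [-1.40862919 22.20800589 -2.51526547]
```

Request:
advance(
  steps=[
    [[0,-0.03,0,0,0],[0,-0.06,-0.02,0,0],[0,-0.08,-0.07,0,0],[0,-0.1,-0.12,0,0.087],[0,-0.1,-0.13,0,0.087],[0,-0.1,-0.13,0,0.087],[0,-0.1,-0.13,0,0.087]],
  ],
)

```text
time: 8.3
ee_pos: [0.4891, 0.1711, 0.2098]
eef_rot: [0.999, 0.04, -0.0, 0.0]
ft_force: [0.1, -0.6, 0.2]
width: 0.0247
grip_force: 0.0
```

```bash
python3 - <<'E'
from bench import r
from h import *
t=r.camera("top");s=r.camera("scene")
for b in((281,172,306,255),(172,175,206,265)):
    m=mask(t["img"],*ORA,b);print(m.sum()/255,np.argwhere(m)[:,1].min(), np.argwhere(m)[:,1].max())
ys=cen(mask(s["img"],*YEL,(270,190,320,240)));yt=cen(mask(t["img"],*YEL,(225,235,262,256)))
print(ys,yt,tri([ray(s,*ys[:2]),ray(t,*yt[:2])]))
go(r,-.078,0,.2)
print(where(r.read_state()))
v=np.hstack([cv2.resize(t["img"][165:290,165:315],None,fx=2.6,fy=2.6),cv2.resize(s["img"][165:290,195:345],None,fx=2.6,fy=2.6)])[:,:,::-1]
cv2.imwrite("pics/c4.png",v)
E
```

```text
43.0 281 283
98.0 200 204
(291.7368421052632, 212.38947368421051, 95.0) (242.76543209876544, 246.14814814814815, 81.0) (array([ 0.42402544, -0.04180809,  0.12198739]), [0.0008107946038277062, 0.000810794603827883])
delta [-0.0821  0.2087  0.0093] turn -0.001 world [ 0.423 -0.044  0.2  ]
[0.0043 0.2086 0.2089]
```

View pics/c4.png

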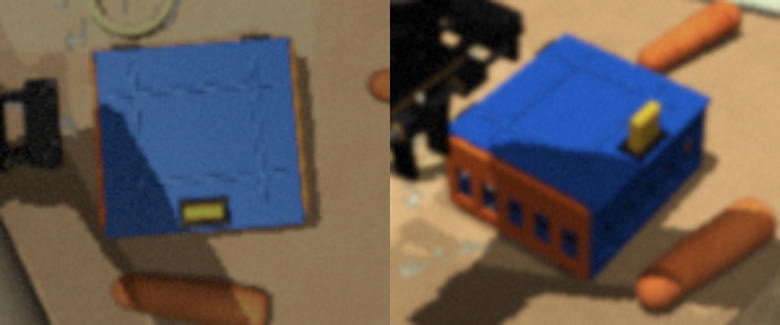

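Both panels now stand upright: only thin orange lines remain at the lid edges, and the left one fills its end. The lid is shut with the tab clear at (205,211) in the crop. Next I'll move over the tab with the fingers open and check its height.

Request:
advance(
  steps=[
    [[-0.02,0.04,0,0,0.087],[-0.04,0.08,0,0,0.087],[-0.06,0.12,0,0,0.087],[-0.08,0.16,0,0,0.087],[-0.082,0.207,0,0,0.087],[-0.082,0.207,0,0,0.087],[-0.082,0.207,0,0,0.087]],
  ],
)

```text
time: 9.1
ee_pos: [0.4234, -0.0421, 0.2095]
eef_rot: [0.999, 0.038, -0.001, -0.0]
ft_force: [-0.7, 0.6, -0.2]
width: 0.0844
grip_force: 0.0
```

```bash
python3 - <<'E'
from bench import r
from h import *
s=r.camera("scene");w=r.camera("wrist")
m=mask(w["img"],*YEL,(100,0,420,384));k=cont(m);print("wrist",cv2.minAreaRect(k),cv2.contourArea(k))
ms=mask(s["img"],*YEL,(270,190,320,240))
print("scene",cen(ms) if ms.any() else None)
u,v=cv2.minAreaRect(k)[0]
for z in(.12,.141):print(plane(w,u,v,z))
if ms.any():
  p=cont(ms)[:,0];q=p[p[:,1]==p[:,1].min()].mean(0)
  a=cont(m)[:,0]; print("top px",q, "tri centroid",tri([ray(s,*cen(ms)[:2]),ray(w,u,v)]))
cv2.imwrite("pics/w5.png",w["img"][:,:,::-1])
print(where(r.read_state()));go(r,-.0775,.002,.132)
E
```

```text
wrist ((323.5, 304.5), (9.0, 191.0), 90.0) 1408.5
scene (296.0, 207.8, 5.0)
[ 0.33995862 -0.10315936  0.12      ]
[ 0.35370648 -0.09700466  0.141     ]
top px [296.5 207. ] tri centroid (array([ 0.39414047, -0.05870395,  0.16837415]), [0.032487734857179776, 0.03248773485717972])
[-0.0772  0.0033  0.2098]
delta [-0.0002  0.0014  0.0778] turn 0.001 world [ 0.424 -0.042  0.132]
```

View pics/w5.png

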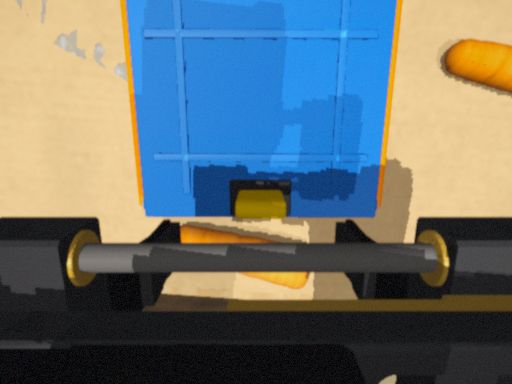

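The wrist view shows the tab at (261,203), centred between the fingers at (150) and (362). I'll check its position and height against the earlier top and scene pixels.

```bash
python3 - <<'E'
from bench import r
from h import *
s=r.camera("scene");w=r.camera("wrist");t=r.camera("top")
m=mask(w["img"],*YEL,(225,178,295,222));m=mask(w["img"],(18,120,60),(35,255,255),(225,178,295,222));k=cont(m)
x,y,ww,h=cv2.boundingRect(k);print(x,y,ww,h)
for v in(y,y+h/2,y+h):
  print(v,tri([ray(s,291.74,212.4),ray(w,x+ww/2,v)]),tri([ray(t,242.77,246.15),ray(w,x+ww/2,v)]),plane(w,x+ww/2,v,.141).round(4))
print("top on .141",plane(t,242.77,246.15,.141))
E
```

```text
236 190 52 30
190 (array([ 0.4309542 , -0.04516866,  0.11494098]), [0.002820540001752457, 0.0028205400017524518]) (array([ 0.42422032, -0.04321531,  0.07979606]), [0.0011675439526347062, 0.0011675439526346902]) [ 0.4393 -0.0422  0.141 ]
205.0 (array([ 0.424016  , -0.04280691,  0.12185246]), [0.001473590761455957, 0.001473590761455957]) (array([ 0.42344439, -0.04306142,  0.12384336]), [0.0007626268128281422, 0.0007626268128281592]) [ 0.4286 -0.0431  0.141 ]
220 (array([ 0.41740433, -0.04040577,  0.1289882 ]), [0.005579040070930369, 0.005579040070930274]) (array([ 0.42287947, -0.0429477 ,  0.1562455 ]), [0.00046517556026876906, 0.0004651755602687777]) [ 0.4176 -0.0441  0.141 ]
top on .141 [ 0.42306066 -0.04240202  0.141     ]
```

Request:
advance(
  steps=[
    [[0,0,0.04,0,0.087],[0,0,0.07,0,0.087],[0,0,0.0775,0,0.087],[0,0,0.0775,0,0.03],[0,0,0.0775,0,0.03],[0,0,0.0775,0,0.03],[0,0,0.0775,0,0.03],[0,0,0.0775,0,0.03],[0,0,0.0775,0,0.03],[0,0,0.0775,0,0.03]],
  ],
  force=20,
)

```text
time: 10.35
ee_pos: [0.4241, -0.0412, 0.1332]
eef_rot: [0.999, 0.04, 0.0, 0.0]
ft_force: [0.3, -4.5, -0.1]
width: 0.0394
grip_force: 4.4
```

```bash
python3 - <<'E'
from bench import r
from h import *
s=r.read_state();print(where(s),s["ft_force"])
d=R.from_quat(s["eef_rot"]).as_matrix()
g=s["ee_pos"]-[0,0,.003];H=np.array([C[0]+.09*np.cos(YAW),C[1]+.09*np.sin(YAW),.096]);ax=np.array([-np.sin(YAW),np.cos(YAW),0])
print("g",g,"H",H)
for th in np.linspace(0,np.pi/4,11)[1:]:
    n=H+R.from_rotvec(-ax*-th).apply(g-H); print(round(th,3),(d.T@(n-g)).round(4))
E
```

```text
[-0.077   0.0024  0.1332] [ 0.27689268 -4.54213066 -0.10106336]
g [ 0.42409361 -0.04121433  0.13018113] H [ 0.59071215 -0.03030768  0.096     ]
0.079 [ 0.0032  0.     -0.013 ]
0.157 [ 0.0074  0.     -0.0257]
0.236 [ 0.0126  0.     -0.038 ]
0.314 [ 0.0187  0.     -0.0499]
0.393 [ 0.0258  0.     -0.0613]
0.471 [ 0.0337  0.     -0.0721]
0.55 [ 0.0425  0.     -0.0822]
0.628 [ 0.052   0.     -0.0916]
0.707 [ 0.0622  0.     -0.1002]
0.785 [ 0.0731  0.     -0.108 ]
```

Request:
advance(
  steps=[
    [[0,0,0,0,0.03],[0,0,0,0,0.03],[0,0,0,0,0.03],[0,0,0,0,0.03],[0,0,0,0,0.03],[0,0,0,0,0.03]],
  ],
  force=25,
)

```text
time: 10.95
ee_pos: [0.4242, -0.0427, 0.1332]
eef_rot: [0.999, 0.039, 0.0, 0.001]
ft_force: [1.1, -7.3, -1.0]
width: 0.0359
grip_force: 25.0
```

Request:
advance(
  steps=[
    [[0.001,0.0015,-0.006,0,0.03],[0.003,0.0015,-0.013,0,0.03],[0.005,0.0015,-0.019,0,0.03],[0.0074,0.0015,-0.0257,0,0.03],[0.0126,0.0015,-0.038,0,0.03],[0.0187,0.0015,-0.05,0,0.03],[0.0187,0.0015,-0.05,0,0.03],[0.0187,0.0015,-0.05,0,0.03]],
  ],
  force=25,
)

```text
time: 11.75
ee_pos: [0.4422, -0.0414, 0.1837]
eef_rot: [0.999, 0.04, -0.001, 0.0]
ft_force: [-8.3, -4.6, 2.7]
width: 0.0355
grip_force: 25.0
```

```bash
python3 - <<'E'
from bench import r
from h import *
s=r.read_state();print(where(s),s["ft_force"])
c=r.camera("scene");cv2.imwrite("pics/s6.png",cv2.resize(c["img"][120:290,170:370],None,fx=3.2,fy=3.2)[:,:,::-1])
E
```

```text
[-0.0589  0.0008  0.1837] [-8.34293548 -4.5712479   2.69456502]
```

View pics/s6.png

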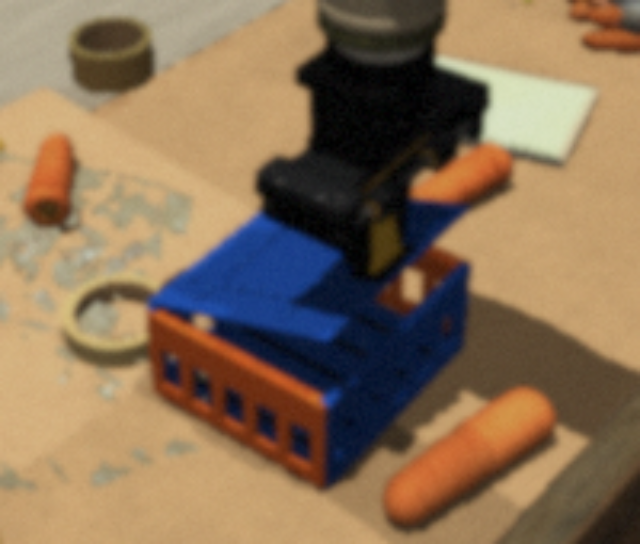

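The lid is about a third open with the tab at (385,245), held by the fingers. The left panel and the visible part of the right one are upright. I'll continue the arc to 45°.

Request:
advance(
  steps=[
    [[0.003,0.0005,-0.006,0,0.03],[0.007,0.0005,-0.0115,0,0.03],[0.0145,0.0005,-0.022,0,0.03],[0.0235,0.0005,-0.032,0,0.03],[0.033,0.0005,-0.0415,0,0.03],[0.0425,0.0005,-0.05,0,0.03],[0.0525,0.0005,-0.058,0,0.03],[0.0525,0.0005,-0.058,0,0.03],[0.0525,0.0005,-0.058,0,0.03],[0.0525,0.0005,-0.058,0,0.03]],
  ],
  force=20,
)

```text
time: 12.8
ee_pos: [0.4951, -0.0374, 0.2416]
eef_rot: [0.999, 0.04, 0.001, 0.0]
ft_force: [-3.6, -0.9, 5.0]
width: 0.0359
grip_force: 20.0
```

```bash
python3 - <<'E'
from bench import r
from h import *
s=r.read_state();print(where(s),s["ft_force"],s["width"],s["grip_force"])
g=where(s)-[0,0,.003];print("lid angle est",np.arctan2(g[2]-.096,.09-g[0])-np.arctan2(.033,.168),np.hypot(g[2]-.096,.09-g[0]))
t=r.camera("top");c=r.camera("scene")
v=np.hstack([cv2.resize(t["img"][165:290,165:315],None,fx=2.6,fy=2.6),cv2.resize(c["img"][150:275,195:345],None,fx=2.6,fy=2.6)])[:,:,::-1]
cv2.imwrite("pics/c7.png",v)
E
```

```text
[-0.0058  0.0006  0.2416] [-3.63797373 -0.87584154  5.03155276] 0.03590969091783992 20.000647687156743
lid angle est 0.7852827665771429 0.1717917343762499
```

View pics/c7.png

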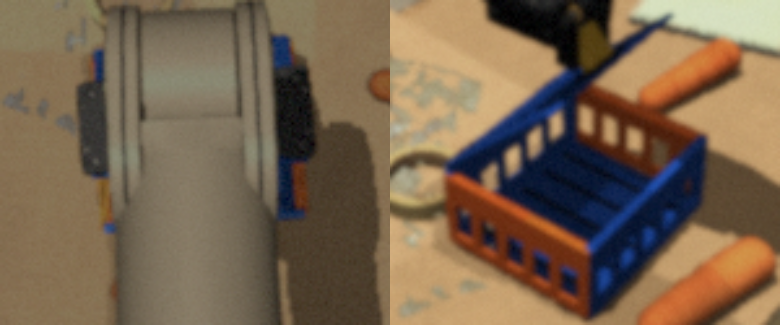

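Both panels are upright and the crate is open, with the tab between the fingers. The lid's front-right corner is at about scene pixel (302.7,155.8), which I'll use to check the angle, then hand in.

Request:
advance(
  steps=[
    [[0,0,0,0,0.03],[0,0,0,0,0.03],[0,0,0,0,0.03]],
  ],
  force=20,
)

```text
time: 13.2
ee_pos: [0.4951, -0.0374, 0.2416]
eef_rot: [0.999, 0.04, 0.0, 0.0]
ft_force: [-2.8, -0.8, 5.2]
width: 0.0359
grip_force: 20.0
```

```bash
python3 - <<'E'
from bench import r
from h import *
c=r.camera("scene");n,q=np.cos(YAW),np.sin(YAW)
for th in(.6,.7,.785,.87,.95):
    x=.09-.186*np.cos(th)+.003*np.sin(th);y=-.097;print(th,proj(c,[C[0]+n*x-q*y,C[1]+q*x+n*y,.0985+.186*np.sin(th)]).round(1))
E
```

```text
0.6 [310.2 164.3]
0.7 [306.6 157.8]
0.785 [303.1 152.5]
0.87 [299.3 147.3]
0.95 [295.4 142.6]
```

```bash
python3 -c "
from bench import r
print(r.close_job())"
```

```text
the job is handed in; nothing more can be done
None
```

I raised both end panels to their stops with the lid shut, then lifted the lid, held it still by its tab at about 45°, and handed the job in at about 13 s. I never touched the carrots or the tape, and the hand-in call returned no verdict.

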